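# Park the slab roller's star wheel with the red spoke up

## Task

Park the little slab roller: push the spokes of its star wheel round, whichever way suits, until the red spoke points straight up, and leave it standing so. Push gently: do not shift, tip or lift the machine, and leave the other things on the table as they are.

Things in the scene. Friction and masses are not known exactly. Their poses are not given: they have to be found in the camera images.
- slab_roller: small tabletop slab roller: plywood base 180 x 220 mm, two blue plates 205 mm high, two steel rollers, wooden feed tables 130 mm up that reach 138 mm either side. It stands loose, weighs about 5 kg and can be shoved or tipped. Origin: centre of its underside. Its x axis runs along the rollers, away from the star wheel, y to its left, z up; x points away from the robot within 0.3 rad.
- wheel_hub (a point): centre of the star wheel, 125 mm in front of the machine's origin (its -x), 160 mm above the table. Axle = the machine's x axis; hub 48 mm across, 32 mm deep. No rim: six straight round spokes, 12 mm thick, 60 degrees apart, each ending in a ball knob 26 mm across centred 115 mm from the hub centre. One spoke and its knob are red, the other five steel with black knobs.
- red_knob (a point): centre of the red ball knob at the end of the red spoke, 115 mm from the hub centre; the point's z axis points outward along the spoke. 275 mm above the table when the red spoke is straight up.
- pointer (a point): top of the yellow pointer on the front blue plate, straight above the axle, 224 mm above the table; it marks where the red spoke shall stand. The wheel's plane is 54 mm in front of it; nothing of the machine behind the wheel is higher.
- star_wheel (a joint): angle of the star wheel, rad: 0 (or any multiple of 2 pi) with the red spoke straight up; grows as the top of the wheel moves to the machine's -y, clockwise as seen from the robot (pi/2: the red spoke points to the robot's right). Turns either way, all the way round; friction of about 0.40 N m (2 N at a knob) keeps it where it is left.
- glaze_jar_0: cream glaze jar with a pale lid, 59 mm wide, 82 mm high; loose bystander, origin at the centre of its underside
- glaze_jar_1: rust-brown glaze jar with a pale lid, 59 mm wide, 82 mm high; loose bystander, origin at the centre of its underside
- thrown_cup: unglazed brown clay cup, 65 mm wide, 62 mm high; loose bystander, origin at the centre of its underside
- slip_cup_0: whitish cup, 58 mm wide, 52 mm high; loose bystander, origin at the centre of its underside
- cutter_ring: metal ring cutter, 70 mm wide, 32 mm high; loose bystander, origin at the centre of its underside
- rib: flat wooden rib, 48 x 107 x 8 mm; loose bystander, origin at the centre of its underside
- scraper: scraper with a wooden back, 71 x 117 x 9 mm; loose bystander, origin at the centre of its underside

How it is judged:
By the outcome, as a careful person would: the job done as asked, in the order asked, and still so for the second after the job is handed in, with the robot touching nothing.
It also fails if it takes over 61 s, if anything falls off the work surface, if the arm or the gripper's body presses on something with over 40 N, if the wrist force passes 120 N, or if a joint passes its speed limit or range.

## Robot

A 6-joint arm with a two-finger parallel gripper is mounted at the origin on a cart in front of the work surface, level with it; the furniture and walls round the work are solid. World frame = base frame: x ahead of the robot, y to its left, z up, the work surface at z = 0. Lengths are in m, angles in rad, forces in N, time in s.
With the tool pointing down it reaches from about 0.325 to 0.9 m from the base axis. Payload 6.1 kg.
Tool frame: the origin (TCP) lies on the mounting face of the last link; the fingertips stand 182 mm ahead of it and the grasp point (between the pads) lies 164 mm ahead of it; z points along the fingers, y is the line along which they close (so a half turn about z gives the same grasp; the last joint's range is limited). The gripper opens to 87 mm and grips with 3 to 60 N. Pads are 19 mm wide; open, the fingers measure 117 mm over their backs; the gripper's body (75 mm by 190 mm) begins 51 mm behind the grasp point.
Start: joints at [-1.466, 0.22, 1.526, -0, 1.395, -0.126], TCP at [0.143, -0.608, 0.405] pointing down, gripper open.
Joint ranges: [-2.98, 2.98], [-0.91, 2.08], [0.09, 2.57], [-1.24, 4.39], [0.2, 2.65], [-2.68, 2.68]. Speed limits (rad/s): [2.57, 2.57, 3.01, 3.14, 3.14, 3.14].

## Interface

Orientations are given as a unit quaternion [x, y, z, w].
In Python, from bench import * gives the robot as it stands. The module is installed in compiled form; this text tells all that it offers.
- The arm moves only by the shell command python3 -m creep 'ROWS' [OPENING] [FORCE]. ROWS is JSON, a list that holds one entry, the list of rows, each a list of 4 numbers: the shift along the tool's x, y, z in m, then the turn about the tool's z in degrees. In form: [[[tx, ty, tz, yaw], ...]]. A call has 1 to 20 rows; each row is the pose to reach, as a shift and turn from the pose commanded when the call began, along the tool's axes at that moment; what a row does not reach only later rows make up. A row lasts 1/8 s, in which the tool goes at most 62.5 mm and 10.7 degrees, less where a joint would pass 70% of its speed; a pose out of reach is approached as far as the arm can. A call with a gripper value outside its range is refused whole. OPENING is the finger opening in m, from 0 to 0.087, set as the call begins (- or left out, the last holds). The fingers move at their own pace and stop on an object; FORCE is the grip in N (left out, the last holds). Time passes only in rows, so rows that repeat a pose let the fingers close. It gives the time, the measured TCP pose, the force, the opening and the grip force at its end, in the units of the state.
- read_state(): the state, without advancing time (a new reading comes with each control period).
- capture(name): name is "scene" or "top" or "wrist"; returns a dict with "frame" (400x640x3 uint8, red, green, blue), "camera_matrix" (3x3 intrinsics, pixels), "eye" and "attitude" of the camera in the world; the wrist camera has in their place "mount" (4x4, takes a point from camera to tool coordinates, whose origin is the TCP and whose axes are the flange's). Camera axes: x right, y up, looking along -z (the intrinsics and any distortion apply to the point x, -y, -z); pixel columns grow to the right and rows downward; lengths in m; the calibration is good to about 2 mm. The wrist camera is an equidistant fisheye: a pixel r from the principal point sees the ray r / f radians off the axis. A picture is of the moment at which its call begins: read the wrist's pose just before it. There is no depth.
- finish_job(): hands the job in; it is judged then, once.
The state is a dict: "time_s": time; "qpos": joint angles; "joint_velocities": joint speeds; "joint_efforts": joint torques, N m; "ee_pos": TCP position; "eef_rot": TCP orientation; "contact_force": force on the tool from outside, world axes, zero at the start; "moment": the same for the moment, N m; "gripper_width": finger opening in m; "gripper_force": force on a finger pad.
Only numpy, scipy, OpenCV 4.12 (cv2) and the standard library are available. Lean on these libraries where they do the work, as an engineer would, in place of code of your own. Each camera call takes 0.05 s, during which the arm holds its last target. There are 200 camera calls.

## Working session

There is one attempt and no reset: what is moved stays moved. The work goes in short steps, Python scripts to look and compute and a shell command to move; the robot and the scene stay as the last step left them, time stands still between calls to the robot, and variables do not carry over. Pictures are saved under pics/ and viewed, at most 10 in all, crops included, and the job is handed in when it is done.

```bash
mkdir -p pics
python3 - <<'E'
from bench import *
import cv2,json
s=read_state();print(s)
for n in ("scene","top"):
    c=capture(n);cv2.imwrite(f"pics/{n}1.png",c["frame"][:,:,::-1]);print(n,c["camera_matrix"],c["eye"],c["attitude"],[k for k in c])
E
```

```text
{'time_s': 0.0, 'qpos': array([-1.46606856e+00,  2.21194903e-01,  1.52762513e+00, -1.35597440e-05,
        1.39472991e+00, -1.26097055e-01]), 'joint_velocities': array([ 0.00191811,  0.00034922, -0.00050242,  0.00019497,  0.00073494,
       -0.00117858]), 'joint_efforts': array([ 1.80463368e-03, -4.94606245e+01, -3.87371242e+01,  7.01535819e-02,
        5.72407886e-02, -1.39301651e-04]), 'ee_pos': array([ 0.14295408, -0.60814189,  0.40364886]), 'eef_rot': array([ 9.93346764e-01,  1.15157498e-01,  3.78273176e-06, -9.78657638e-04]), 'contact_force': array([-0.71698885,  0.45058597, -0.49461933]), 'moment': array([ 0.0268863 ,  0.0705736 , -0.02663221]), 'gripper_force': 0.0, 'gripper_width': 0.08715712249811194}
scene [[472.69967202   0.         316.73949126]
 [  0.         472.69967202 201.43375529]
 [  0.           0.           1.        ]] [-0.01549594  0.91306078  0.86248559] [-0.13246775  0.4695148   0.83651296 -0.24950794] ['frame', 'camera_matrix', 'eye', 'attitude']
top [[387.60799879   0.         326.86527995]
 [  0.         387.60799879 193.45288841]
 [  0.           0.           1.        ]] [0.48116282 0.01874486 1.27506047] [ 0.01534841 -0.03908918 -0.70451748  0.70844307] ['frame', 'camera_matrix', 'eye', 'attitude']
```

View pics/scene1.png

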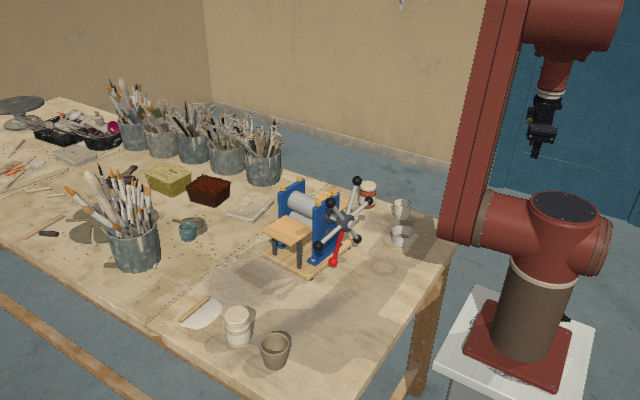

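View pics/top1.png

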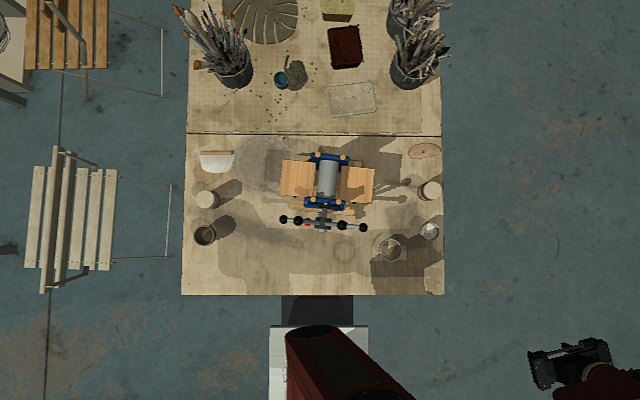

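The scene view shows the roller with its wheel at about (345,222) and the red knob low at (333,262). In the top view the wheel lies along (283,219)–(363,227). I'll zoom in on the wheel.

Run:
```python
import cv2,numpy as np
a=cv2.imread("pics/scene1.png")[165:285,250:400];b=cv2.imread("pics/top1.png")[145:245,270:380]
a=cv2.resize(a,None,fx=5,fy=5,interpolation=cv2.INTER_CUBIC)[:600,:]
cv2.imwrite("pics/z1.png",a)
cv2.imwrite("pics/z2.png",cv2.resize(b,None,fx=6,fy=6,interpolation=cv2.INTER_CUBIC))
```

```text
(no output)
```

View pics/z1.png

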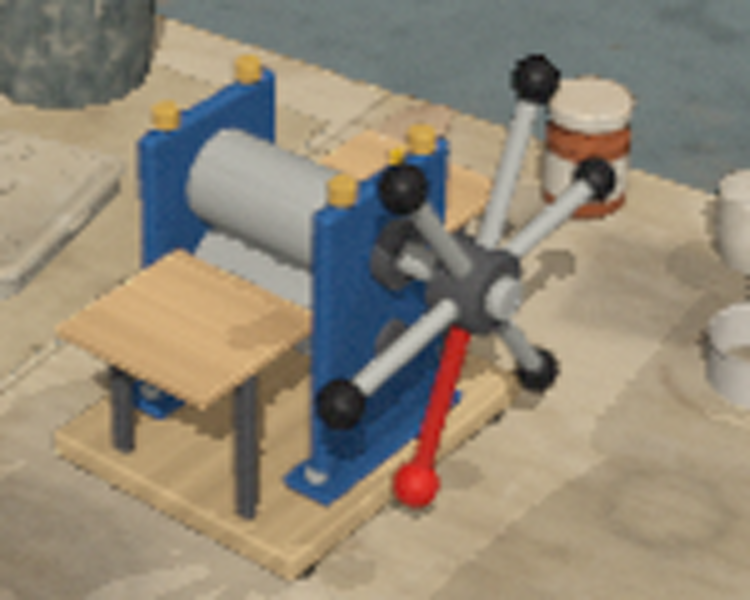

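View pics/z2.png

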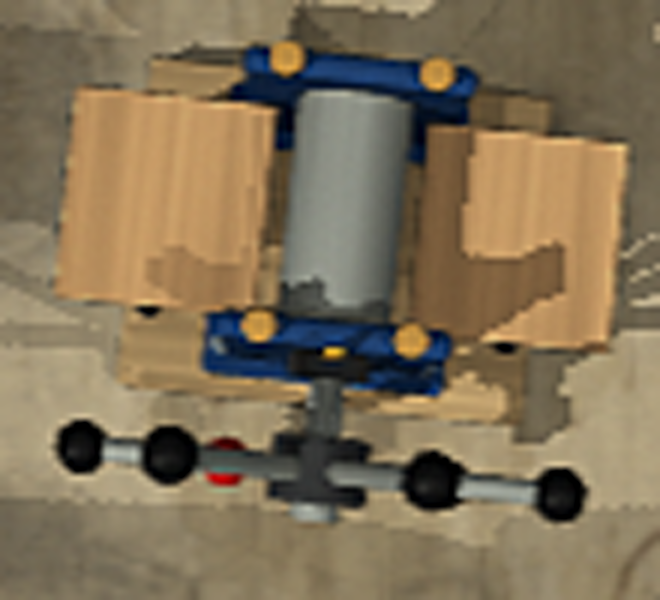

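```bash
cat > h.py <<'E'
import numpy as np
from scipy.spatial.transform import Rotation as R
from scipy.optimize import least_squares
cams={"scene":(472.7,316.74,201.43,[-0.01549594,0.91306078,0.86248559],[-0.13246775,0.4695148,0.83651296,-0.24950794]),
"top":(387.608,326.865,193.453,[0.48116282,0.01874486,1.27506047],[0.01534841,-0.03908918,-0.70451748,0.70844307])}
def proj(n,P):
    f,cx,cy,e,q=cams[n];c=R.from_quat(q).inv().apply(np.atleast_2d(P)-e)
    return np.c_[cx+f*c[:,0]/-c[:,2],cy-f*c[:,1]/-c[:,2]]
def hub(p): return np.array([p[0],p[1],.16])-.125*np.array([np.cos(p[2]),np.sin(p[2]),0])
def knob(p,k):  # k-th clockwise from red
    a=p[3]+k*np.pi/3; y=np.array([-np.sin(p[2]),np.cos(p[2]),0])
    return hub(p)+.115*(np.cos(a)*np.array([0,0,1])-np.sin(a)*y)
def pointer(p): return np.array([p[0],p[1],.224])-.071*np.array([np.cos(p[2]),np.sin(p[2]),0])
E
cat > fit.py <<'E'
from h import *
S=np.array([(416,485),(340,403),(405,188),(535,78),(595,178),(538,370)])/5.+[250,165]
T={1:(82,445),2:(170,453),4:(562,493),3:(432,480),0:(225,462)}
def res(p):
    r=[proj("scene",[knob(p,k) for k in range(6)])-S]
    for k,t in T.items(): r.append(proj("top",knob(p,k))-(np.array(t)/6.+[270,145]))
    r.append(proj("top",pointer(p))-(np.array((335,352))/6.+[270,145]))
    return np.vstack(r).ravel()
for a0 in (3.3,3.8):
    s=least_squares(res,[.5,0,0,a0]);p=s.x
    print(p,s.cost);
print(s.fun.reshape(-1,2).round(1));print("hub",hub(p),"knobs",[knob(p,k).round(3) for k in range(6)])
E
python3 fit.py
```

```text
[ 0.60409427 -0.02033735 -0.09830561  3.56005798] 3.95223725497051
[ 0.60409427 -0.02033735 -0.09830561  3.56005799] 3.9522372549708047
[[-0.3 -1.1]
 [-0.2 -0.6]
 [-0.8 -0.8]
 [-0.2 -0.5]
 [-0.5 -0.5]
 [-0.6 -0.9]
 [-0.   0.7]
 [-0.   0.8]
 [-0.5  0.9]
 [-0.1  0.8]
 [-0.   0.3]
 [-0.1  0.4]]
hub [ 0.47969778 -0.00806893  0.16      ] knobs [array([0.484, 0.038, 0.055]), array([0.491, 0.106, 0.148]), array([0.486, 0.059, 0.253]), array([ 0.475, -0.055,  0.265]), array([ 0.468, -0.122,  0.172]), array([ 0.473, -0.075,  0.067])]
```

The fit residual is under 1 px. The wheel angle is 3.56 rad, so it needs +2.72 rad clockwise. Next I'll work out the approach to the left of the upper-left knob, with the fingers closed.

```bash
cat > to.py <<'E'
import sys
from h import *
from bench import *
p=[ 0.60409427,-0.02033735,-0.09830561,3.56005798]
def rel(u,tipz,v=0):
    s=read_state();q=R.from_quat(s["eef_rot"]);yaw=p[2]
    t=hub(p)+u*np.array([-np.sin(yaw),np.cos(yaw),0])+v*np.array([np.cos(yaw),np.sin(yaw),0]);t[2]=tipz+.182
    x=q.as_matrix()[:,0];print("tool shift",q.inv().apply(t-s["ee_pos"]).round(4),"yaw",np.degrees(np.arctan2(x[1],x[0])-yaw).round(2))
if __name__=="__main__": rel(*map(float,sys.argv[1:]))
E
python3 to.py .125 .34; python3 to.py .125 .232
```

```text
tool shift [ 0.5055 -0.6257 -0.1171] yaw 18.85
tool shift [ 0.5055 -0.6255 -0.0091] yaw 18.85
```

```bash
python3 -m creep '[[[0,0,-0.05,0],[0,0,-0.1,0],[0.02,-0.03,-0.117,0],[0.05,-0.07,-0.117,2],[0.09,-0.11,-0.117,4],[0.125,-0.155,-0.117,6],[0.16,-0.2,-0.117,8],[0.2,-0.25,-0.117,10],[0.24,-0.3,-0.117,12],[0.28,-0.35,-0.117,14],[0.32,-0.4,-0.117,16],[0.36,-0.45,-0.117,18],[0.4,-0.5,-0.117,18.85],[0.44,-0.545,-0.117,18.85],[0.475,-0.585,-0.117,18.85],[0.495,-0.61,-0.117,18.85],[0.5055,-0.6257,-0.117,18.85],[0.5055,-0.6257,-0.117,18.85],[0.5055,-0.6257,-0.117,18.85]]]' 0 20; python3 to.py .125 .232
python3 - <<'E'
from bench import *
import cv2
c=capture("scene");cv2.imwrite("pics/s2.png",cv2.resize(c["frame"][100:300,220:480,::-1],None,fx=3,fy=3))
E
```

```text
time_s: 2.48
ee_pos: [0.4917, 0.1154, 0.5217]
eef_rot: [0.999, -0.05, -0.0, 0.0]
contact_force: [0.3, 0.2, 0.4]
gripper_width: 0.0005
gripper_force: 0.0
tool shift [ 0.0002 -0.001   0.1077] yaw -0.05
```

View pics/s2.png

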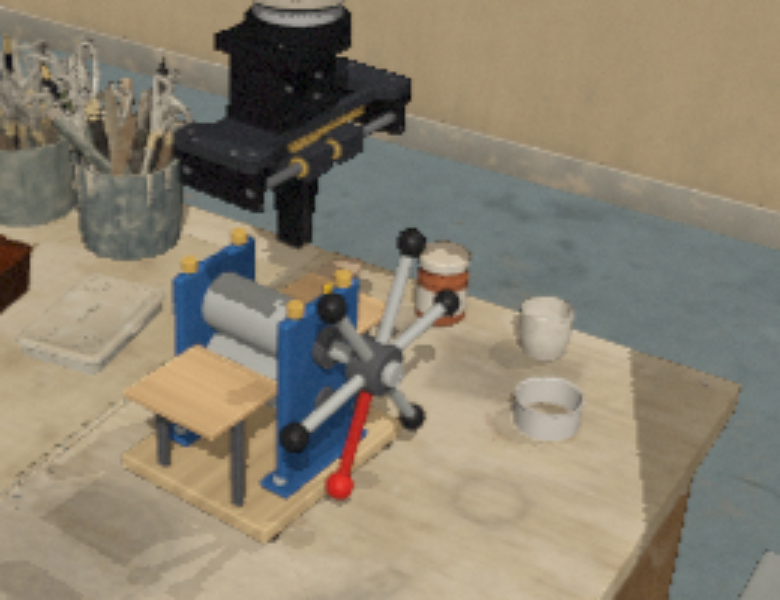

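The fingers are above and to the left of the upper-left knob at (333,308) in the crop, and the path down is clear. I'll descend and push it right.

```bash
python3 -m creep '[[[0,0,0.03,0],[0,0,0.06,0],[0,0,0.09,0],[0,0,0.108,0],[0,0.01,0.108,0],[0,0.02,0.108,0],[0,0.027,0.108,0],[0,0.034,0.108,0],[0,0.041,0.108,0],[0,0.048,0.108,0],[0,0.055,0.108,0],[0,0.062,0.108,0],[0,0.069,0.108,0],[0,0.076,0.108,0],[0,0.083,0.108,0],[0,0.09,0.108,0]]]'; python3 to.py -.038 .232
```

```text
time_s: 4.53
ee_pos: [0.483, 0.0262, 0.4136]
eef_rot: [0.999, -0.049, -0.0, 0.0]
contact_force: [1.0, 3.1, 2.3]
gripper_width: 0.0007
gripper_force: 1.6
tool shift [ 0.0001  0.0725 -0.0004] yaw -0.0
```

Contact force is about 3 N, as expected. I'll finish the sweep, then lift, go back left and check.

```bash
python3 -m creep '[[[0,0.007,0,0],[0,0.014,0,0],[0,0.021,0,0],[0,0.028,0,0],[0,0.035,0,0],[0,0.042,0,0],[0,0.049,0,0],[0,0.056,0,0],[0,0.063,0,0],[0,0.07,0,0],[0,0.072,0,0],[0,0.072,0,0]]]'; python3 -m creep '[[[0,-0.006,0,0],[0,-0.006,-0.03,0],[0,-0.006,-0.07,0],[0,-0.006,-0.108,0],[0,-0.05,-0.108,0],[0,-0.1,-0.108,0],[0,-0.14,-0.108,0],[0,-0.15,-0.108,0],[0,-0.15,-0.108,0]]]'; python3 to.py .125 .232
cat > fit2.py <<'E'
# refit wheel angle from the red + black knob blobs in both cameras, machine pose held
from to import *
import cv2
from scipy.optimize import minimize_scalar
def shot(n): return cv2.cvtColor(capture(n)["frame"],cv2.COLOR_RGB2HSV).astype(float),None
obs=[]
for n in ("scene","top"):
    h=shot(n)[0]; m=((h[...,0]<6)|(h[...,0]>174))&(h[...,1]>200)&(h[...,2]>110)
    c=proj(n,hub(p))[0]; yy,xx=np.mgrid[:400,:640]; m&=np.hypot(xx-c[0],yy-c[1])<75
    k,l,st,ce=cv2.connectedComponentsWithStats(m.astype(np.uint8)); print(n,[(st[i,4],ce[i].round(1)) for i in range(1,k) if st[i,4]>4])
    obs.append((n,np.argwhere(m)[:,::-1]))
def cost(a):
    r=0;q=[*p[:3],a]
    for n,pt in obs:
        if len(pt)<5: continue
        L=proj(n,[hub(q)+f*(knob(q,0)-hub(q)) for f in np.linspace(.25,1.05,40)])
        d=np.linalg.norm(pt[:,None]-L[None],axis=2); r+=np.mean(d.min(1)**2)+np.mean(d.min(0)**2)
    return r
A=np.linspace(0,2*np.pi,721);C=[cost(a) for a in A];i=np.argmin(C);print("angle deg",np.degrees(A[i]),"cost",C[i])
E
python3 fit2.py
```

```text
time_s: 6.02
ee_pos: [0.4761, -0.0453, 0.4139]
eef_rot: [0.999, -0.049, 0.0, 0.0]
contact_force: [-0.2, 1.0, -0.4]
gripper_width: 0.0001
gripper_force: 0.7
time_s: 7.15
ee_pos: [0.4907, 0.1047, 0.5217]
eef_rot: [0.999, -0.048, -0.0, 0.0]
contact_force: [-0.4, 0.4, 0.1]
gripper_width: 0.0001
gripper_force: 0.0
tool shift [ 1.000e-04 -1.180e-02  1.076e-01] yaw 0.09
scene [(np.int32(133), array([325.3, 232.5]))]
top [(np.int32(6), array([300.5, 221. ]))]
angle deg 276.5 cost 98.92481965593868
```

The first push went as planned: red is at about 277°. The second push is on the next knob, at −23°.

```bash
python3 -m creep '[[[0,0,0.03,0],[0,0,0.06,0],[0,0,0.09,0],[0,0,0.108,0],[0,0.01,0.108,0],[0,0.02,0.108,0],[0,0.027,0.108,0],[0,0.034,0.108,0],[0,0.041,0.108,0],[0,0.048,0.108,0],[0,0.055,0.108,0],[0,0.062,0.108,0],[0,0.069,0.108,0],[0,0.076,0.108,0],[0,0.083,0.108,0],[0,0.09,0.108,0]]]'; python3 -m creep '[[[0,0.007,0,0],[0,0.014,0,0],[0,0.021,0,0],[0,0.028,0,0],[0,0.035,0,0],[0,0.042,0,0],[0,0.049,0,0],[0,0.056,0,0],[0,0.063,0,0],[0,0.063,0,0]]]'; python3 -m creep '[[[0,-0.006,0,0],[0,-0.006,-0.03,0],[0,-0.006,-0.07,0],[0,-0.006,-0.108,0],[0,-0.05,-0.108,0],[0,-0.1,-0.108,0],[0,-0.14,-0.108,0],[0,-0.15,-0.108,0],[0,-0.15,-0.108,0]]]'; python3 to.py .125 .232;python3 fit2.py
```

```text
time_s: 9.25
ee_pos: [0.4818, 0.0143, 0.4135]
eef_rot: [0.999, -0.049, -0.0, 0.0]
contact_force: [-0.9, 2.3, 3.4]
gripper_width: 0.0007
gripper_force: 1.5
time_s: 10.5
ee_pos: [0.4758, -0.0487, 0.414]
eef_rot: [0.999, -0.05, 0.0, 0.001]
contact_force: [-0.4, 0.3, 0.7]
gripper_width: 0.0001
gripper_force: 0.3
time_s: 11.62
ee_pos: [0.4904, 0.1017, 0.5216]
eef_rot: [0.999, -0.048, -0.0, 0.0]
contact_force: [0.2, -0.4, -0.8]
gripper_width: 0.0004
gripper_force: 0.0
tool shift [ 1.000e-04 -1.480e-02  1.076e-01] yaw 0.09
scene [(np.int32(117), array([339.1, 200.6]))]
top [(np.int32(10), array([304.7, 221. ]))]
angle deg 333.5 cost 77.59082297580541
```

```bash
python3 -m creep '[[[0,0,0.03,0],[0,0,0.06,0],[0,0,0.09,0],[0,0,0.108,0],[0,0.01,0.108,0],[0,0.02,0.108,0],[0,0.027,0.108,0],[0,0.034,0.108,0],[0,0.041,0.108,0],[0,0.048,0.108,0],[0,0.055,0.108,0],[0,0.062,0.108,0],[0,0.067,0.108,0],[0,0.072,0.108,0],[0,0.076,0.108,0],[0,0.078,0.108,0],[0,0.078,0.108,0]]]'; python3 to.py .028 .232; python3 -m creep '[[[0,-0.006,0,0],[0,-0.03,0,0],[0,-0.06,-0.03,0],[0,-0.1,-0.07,0],[0,-0.14,-0.108,0],[0,-0.17,-0.108,0],[0,-0.2,-0.108,0],[0,-0.2,-0.108,0]]]'; sed -i 's/>200)&(h\[...,2\]>110/>150)\&(h[...,2]>60/' fit2.py; python3 fit2.py;  python3 - <<'E'
from bench import *
import cv2,numpy as np
f=lambda n,a,b,c,d:cv2.resize(capture(n)["frame"][a:b,c:d,::-1],None,fx=5,fy=5,interpolation=cv2.INTER_CUBIC)
cv2.imwrite("pics/s3.png",np.hstack([f("scene",160,280,300,380),f("top",160,280,285,365)]))
E
```

```text
time_s: 13.85
ee_pos: [0.4827, 0.0235, 0.4134]
eef_rot: [0.999, -0.049, -0.0, 0.0]
contact_force: [-0.2, 0.6, 1.1]
gripper_width: 0.0006
gripper_force: 0.5
tool shift [ 0.0001  0.0037 -0.0006] yaw -0.01
time_s: 14.85
ee_pos: [0.5021, 0.2246, 0.5209]
eef_rot: [0.999, -0.048, -0.001, 0.0]
contact_force: [1.0, -0.3, 0.4]
gripper_width: 0.0007
gripper_force: 0.0
scene [(np.int32(179), array([345.6, 194.8]))]
top [(np.int32(77), array([322.6, 223. ]))]
angle deg 356.5 cost 15.156927234386815
```

View pics/s3.png

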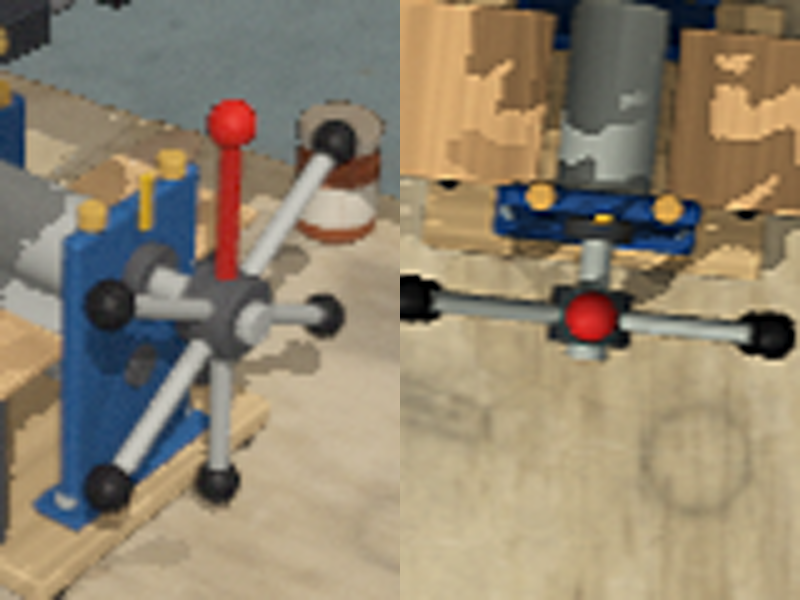

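The red spoke is nearly upright: knob at (232,122) in the scene crop and (592,316) in the top crop. I'll refit pose and angle from all the knobs.

```bash
cat > fit3.py <<'E'
from h import *
S={0:(232,122),1:(335,140),2:(323,315),3:(218,482),4:(118,487),5:(110,303)}
T={0:(592,316),1:(769,335)}
def res(p):
    r=[proj("scene",knob(p,k))-((np.array(s)-2)/5.+[300,160]) for k,s in S.items()]
    r+=[proj("top",knob(p,k))-((np.array(t)-2)/5.+[285-80,160]) for k,t in T.items()]
    r.append(proj("top",pointer(p))-((np.array((604,218))-2)/5.+[205,160]))
    return np.vstack(r).ravel()
s=least_squares(res,[.6,-.02,-.1,6.2]);p=s.x;print(p,np.degrees(p[3])-360,s.cost);print(s.fun.reshape(-1,2).round(1))
E
python3 fit3.py; sed -i 's#/6.+\[270#/6.-.4+[270#;s#/5.+\[250#/5.-.4+[250#' fit.py; python3 fit.py|head -1
```

```text
[ 0.60436529 -0.01809123 -0.08480437  6.26369395] -1.1167723881474103 3.559502860066402
[[-0.1  0. ]
 [-0.6  0. ]
 [-0.5 -0.5]
 [-0.1 -0.8]
 [-1.5  0.1]
 [ 0.4  0.3]
 [ 0.1  1. ]
 [ 1.   0.5]
 [-0.2  0.8]]
[ 0.60530406 -0.01975526 -0.09767395  3.55983868] 2.8921877039089487
```

All estimates agree on −1 to −2°: the free fit gives −1.1° and the finger's stop position gives −1.6°. One more fine push, 3 mm beyond the last stop.

```bash
python3 -m creep '[[[0,0.05,0,0],[0,0.09,0.03,0],[0,0.12,0.07,0],[0,0.14,0.1,0],[0,0.16,0.108,0],[0,0.18,0.108,0],[0,0.19,0.108,0],[0,0.195,0.108,0],[0,0.198,0.108,0],[0,0.2,0.108,0],[0,0.202,0.108,0],[0,0.203,0.108,0],[0,0.203,0.108,0]]]'; python3 to.py .0285 .232; python3 -m creep '[[[0,-0.004,0,0],[0,-0.03,0,0],[0,-0.06,-0.03,0],[0,-0.1,-0.07,0],[0,-0.14,-0.108,0],[0,-0.17,-0.108,0],[0,-0.2,-0.108,0],[0,-0.2,-0.108,0],[0,-0.2,-0.108,0]]]'; python3 fit2.py;  python3 - <<'E'
from bench import *
import cv2,numpy as np
f=lambda n,a,b,c,d:cv2.resize(capture(n)["frame"][a:b,c:d,::-1],None,fx=5,fy=5,interpolation=cv2.INTER_CUBIC)
cv2.imwrite("pics/s4.png",np.hstack([f("scene",160,280,300,380),f("top",160,280,285,365)]))
# has the machine moved? shift of static patches between first and present frames
for n,(a,b,c,d) in (("scene",(172,215,278,318)),("top",(150,205,278,312))):
    o=cv2.imread(f"pics/{n}1.png",0)[a:b,c:d];g=cv2.cvtColor(capture(n)["frame"],cv2.COLOR_RGB2GRAY)[a:b,c:d]
    print(n,cv2.phaseCorrelate(np.float64(o),np.float64(g)))
E
```

```text
time_s: 16.68
ee_pos: [0.4826, 0.0211, 0.4139]
eef_rot: [0.999, -0.049, 0.0, -0.0]
contact_force: [-0.9, 1.7, 2.5]
gripper_width: 0.0007
gripper_force: 1.3
tool shift [ 0.      0.0008 -0.0001] yaw 0.03
time_s: 17.8
ee_pos: [0.5021, 0.2196, 0.5213]
eef_rot: [0.999, -0.049, -0.0, 0.0]
contact_force: [0.2, -0.7, 0.1]
gripper_width: 0.0004
gripper_force: 0.0
scene [(np.int32(187), array([346. , 194.9]))]
top [(np.int32(78), array([323.6, 223. ]))]
angle deg 1.5000000000000002 cost 14.597058739065204
scene ((0.32722413774808246, 0.6526909633288049), 0.5348410871181671)
top ((-0.22815440144193033, 0.003213385515515199), 0.8306501486152309)
```

View pics/s4.png

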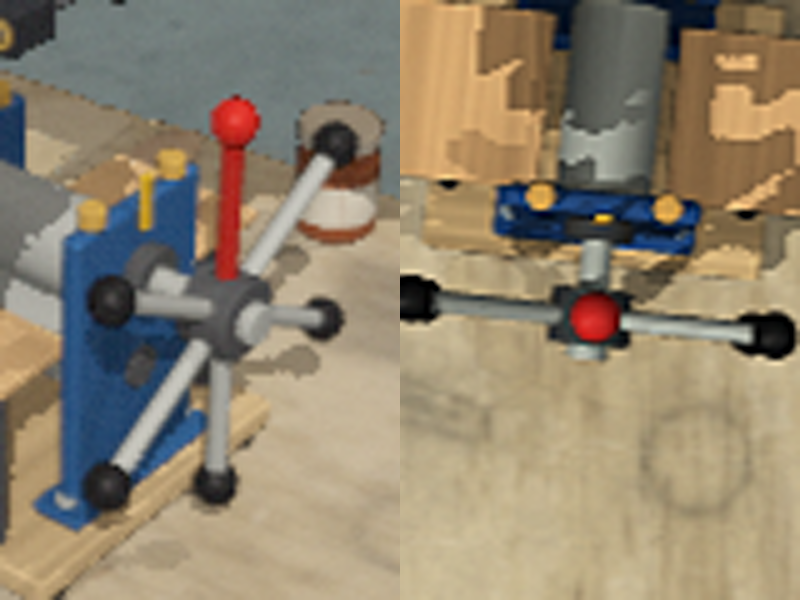

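The red spoke is upright within about a degree: knob at (235,122) in the scene crop and (595,316) in the top crop. The machine looks unmoved and the arm is well clear, so I'm handing in.

```bash
python3 -c "
from bench import *
print(finish_job())"
```

```text
the job is handed in; nothing more can be done
None
```

The job is handed in: the red spoke measures within about 1.5° of straight up, the machine looks unmoved, no other object was touched, and the arm stands clear after 18 s.

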